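# Knock one chopper, hold ready over the next

### The job

Take the steel pounder by its wooden handle and knock the yellow chopper's plunger fully down with it, then let the plunger spring back up. Next carry the pounder over the row of jars on the wooden tray, without disturbing the jars or the salt shaker, and hold it upright and still, centred one to two centimetres above the blue chopper's plunger, ready for the next blow but without touching or pressing that plunger. Finish while still holding the pounder there; do not put it down or let go.

Things in the scene. Friction and masses are not known exactly. Their poses are not given: they have to be found in the camera images.
- pounder: Kitchen pounder standing upright: round steel head 56 mm wide at the bottom (flat underside), upright wooden handle above it, 118 mm high over all, about 0.35 kg. The origin is the centre of the flat underside of the steel head, z up along the handle.
- pounder_grip (a point): Grip point of the pounder's round wooden handle, on its axis, 85 mm above the underside of the steel head. The handle is 28 mm thick from 29 mm below this point to 20 mm above it, with a 31 mm pommel from there up to the top, 33 mm above this point.
- chopper_yellow: Small yellow hand chopper, fixed to the worktop: clear round cup with a white lid (78 mm wide, 67 mm high), a yellow band round the lid and a yellow plunger knob on top. Its plunger is to be knocked down. Its origin is the centre of its underside, z up.
- chopper_yellow_top (a point): Centre of the flat top of the yellow plunger knob (disc 38 mm wide, 20 mm thick); 105 mm above the worktop when the plunger is up; moves down with it. z up.
- chopper_yellow_plunger (a joint): How far the yellow plunger is pushed down, m: 0 up (rest), 0.018 fully down against its stop. A spring pushes back with about 4.5 N at the top and 11.5 N at the bottom and returns it when freed.
- chopper_blue: Small blue hand chopper, fixed to the worktop: clear round cup with a white lid (78 mm wide, 67 mm high), a blue band round the lid and a blue plunger knob on top. The pounder is to be held above it. Its origin is the centre of its underside, z up.
- chopper_blue_top (a point): Centre of the flat top of the blue plunger knob (disc 38 mm wide, 20 mm thick); 105 mm above the worktop when the plunger is up; moves down with it. z up.
- chopper_blue_plunger (a joint): How far the blue plunger is pushed down, m: 0 up (rest), 0.018 fully down against its stop. A spring pushes back with about 4.5 N at the top and 11.5 N at the bottom and returns it when freed.
- spice_tray: Low wooden tray, fixed, 196 mm (its x) by 66 mm (its y), 14 mm high with a 6 mm floor; it stands between the two choppers and carries the row of two jars and the salt shaker along its x axis. Origin: centre of its underside, z up. The highest things on it, the jars, end 111 mm above the worktop.
- jar_near: Spice jar with a black cap, 41 mm wide, 105 mm high, loose, on the tray's end nearer the robot. Origin: centre of its underside.
- salt_shaker: Salt shaker, clear with a grey top, 44 mm wide, 90 mm high, loose, in the middle of the tray. Origin: centre of its underside.
- jar_far: Spice jar with a black cap, 41 mm wide, 105 mm high, loose, on the tray's end farther from the robot. Origin: centre of its underside.
Mind the look-alikes: they are no part of the job. What is shaped like the chopper_yellow but turquoise is not meant. Leave any red look-alike of the pounder alone.

How it is judged:
By the outcome, as a careful person would: the job done as asked, in the order asked, and still so for the second after the job is handed in, while the arm keeps its last pose, push and grip.
It also fails if it takes over 35 s, if anything falls off the work surface, if the arm or the gripper's body presses on something with over 40 N, if the wrist force passes 120 N, or if a joint passes its speed limit or range.

### The arm

A 7-joint arm with a two-finger parallel gripper is mounted at the origin on a cart in front of the work surface, level with it; the furniture and walls round the work are solid. World frame = base frame: x ahead of the robot, y to its left, z up, the work surface at z = 0. Lengths are in m, angles in rad, forces in N, time in s.
With the tool pointing down it reaches from about 0.4 to 0.85 m from the base axis. Payload 4.4 kg.
Tool frame: the origin (TCP) lies on the centre line of the jaws, within the pads' length; the fingertips stand 8 mm ahead of it and the grasp point (between the pads) lies 11 mm behind it; z points along the fingers, y is the direction in which the jaws open and shut (so a half turn about z gives the same grasp; the last joint's range is limited). The gripper opens to 94 mm and grips with 3 to 60 N. Pads are 16 mm wide; open, the fingers measure 119 mm over their backs; the gripper's body (75 mm by 177 mm) begins 78 mm behind the grasp point.
Start: joints at [-1.282, 0.628, 0.038, 1.517, -0.027, 0.996, -0.02], TCP at [0.226, 0.61, 0.18] pointing down, gripper open.
Joint ranges: [-3.06, 3.06], [-0.37, 2.12], [-1.25, 1.32], [0.18, 2.47], [-1.1, 4.24], [0.23, 1.98], [-2.94, 2.94]. Speed limits (rad/s): [2.57, 2.57, 3.14, 3.14, 3.14, 3.14, 3.14].

### API

Orientations are given as a unit quaternion [w, x, y, z].
In Python, from workcell import robot gives the robot as it stands. The module is installed in compiled form; this text tells all that it offers.
- The arm moves only by the tool servo_tool, never from a script. Its argument "deltas" is a list of rows, each an object of numbers: "x", "y", "z": the shift along the tool's x, y, z in mm; "turn": the turn about the tool's z in rad; "gripper": the gripper command: -1 is shut, 1 is fully open, values between are in proportion. A call has exactly 8 rows; each row shifts and turns the commanded pose from where the row before left it, along the tool's axes as they then stand; what a row does not reach is not made up. A row lasts 1/12 s, in which the tool goes at most 41.7 mm and 7.16 degrees, less where a joint would pass 70% of its speed; a pose out of reach is approached as far as the arm can. A call is refused whole if a number of a shift passes 41.7 or a number of a turn 0.125, either way. A call with a gripper value outside its range is refused whole. The fingers move at their own pace and stop on an object; "squeeze" is the grip in N (left out, the last holds). Time passes only in rows, so rows that do not move let the fingers close, or fill a call up. It gives the time, the measured TCP pose, the force and the opening at its end, in the units of the state.
- robot.state(): the state, without advancing time (a new reading comes with each control period).
- robot.snapshot(name): name is "side" or "top" or "wrist"; returns a dict with "pixels" (400x640x3 uint8, blue, green, red), "depth" (400x640 float32, m along the optical axis (not along the pixel's ray), 0 where there is no reading), "mtx" (3x3 intrinsics, pixels), "k1" (the pictures are not rectified: a ray, as slopes to the right and down, at radius r is drawn at 1 + k1 r^2 times it, then the intrinsics apply), "R" (3x3) and "t" (3): a world point X has camera coordinates R X + t; the wrist camera has in their place "hand_eye" (4x4, takes a point from camera to tool coordinates, whose origin is the TCP and whose axes are the flange's). Camera axes: x right, y down, z forward; pixel columns grow to the right and rows downward; lengths in m; the calibration is good to about 2 mm. A picture is of the moment at which its call begins: read the wrist's pose just before it.
- robot.sign_off(): hands the job in, once; it reports no verdict.
The state is a dict: "time_s": time; "qpos": joint angles; "qd": joint speeds; "joint_efforts": joint torques, N m; "ee_pos": TCP position; "eef_rot": TCP orientation; "ft_force": force on the tool from outside, world axes, zero at the start; "torque": the same for the moment, N m; "opening": finger opening in m.
Only numpy, scipy, OpenCV 4.12 (cv2) and the standard library are available. Lean on these libraries where they do the work, as an engineer would, in place of code of your own. Each camera call takes 0.05 s, during which the arm holds its last target.

## Working session

There is one attempt and no reset: what is moved stays moved. The work goes in short steps, Python scripts to look and compute and a tool call to move; the robot and the scene stay as the last step left them, time stands still between calls to the robot, and variables do not carry over. Pictures are saved under pics/ and viewed, and the job is handed in when it is done.

Besides the shell and the picture viewer there is one more tool, called as name([rows], argument=value, ...), one row to a line, values as JSON. servo_tool: Moves the arm, as the interface text tells. Its arguments: {"type":"object","properties":{"deltas":{"type":"array"},"squeeze":{"type":"number"}},"required":["deltas"]}

```bash
mkdir -p pics; cat > h.py <<'E'
import numpy as np, cv2, pickle
from workcell import robot
def snap(n,tag):
    st=robot.state(); s=robot.snapshot(n); s['st']=st
    cv2.imwrite(f'pics/{tag}.png',s['pixels']); pickle.dump(s,open(f'{tag}.pkl','wb')); return s
def load(tag): return pickle.load(open(f'{tag}.pkl','rb'))
def Rq(q):
    from scipy.spatial.transform import Rotation as Ro
    return Ro.from_quat([q[1],q[2],q[3],q[0]]).as_matrix()
def ray(s,u,v):
    p=cv2.undistortPoints(np.array([[[u,v]]],float),s['mtx'],np.array([s['k1'],0,0,0,0.]))[0,0]
    d=np.array([p[0],p[1],1.])
    if 'R' in s: R,t=s['R'],s['t']; return -R.T@t, R.T@d
    T=np.array(s['hand_eye']); W=Rq(s['st']['eef_rot']); 
    return W@T[:3,3]+np.array(s['st']['ee_pos']), W@T[:3,:3]@d
def onz(s,u,v,z):
    o,d=ray(s,u,v); return o+d*(z-o[2])/d[2]
def dep(s,u,v):
    o,d=ray(s,u,v); return o+d*s['depth'][int(round(v)),int(round(u))]
E
python3 - <<'E'
from h import *
for n in ['side','top','wrist']: s=snap(n,n+'0')
print(robot.state())
E
```

```text
{'time_s': 0.15, 'qpos': array([-1.28181926,  0.62910133,  0.0384762 ,  1.51810096, -0.02701415,
        0.9962887 , -0.02000145]), 'qd': array([-0.00108512, -0.001725  ,  0.00154636, -0.00315665,  0.00103073,
       -0.00100544,  0.00105171]), 'joint_efforts': array([ 1.74121880e-03, -5.50091207e+01,  1.14502419e+00, -1.86817414e+01,
       -5.21762052e-02,  2.09219655e-02,  1.01473872e-04]), 'ee_pos': array([0.22559768, 0.60904196, 0.17889879]), 'eef_rot': array([-1.17895162e-04,  1.76474805e-01,  9.84304916e-01, -6.79783485e-04]), 'ft_force': array([ 0.59502353, -0.51952139,  0.34775351]), 'torque': array([-0.00838406,  0.0133992 , -0.02442915]), 'opening': 0.09396496905106051}
```

View pics/side0.png

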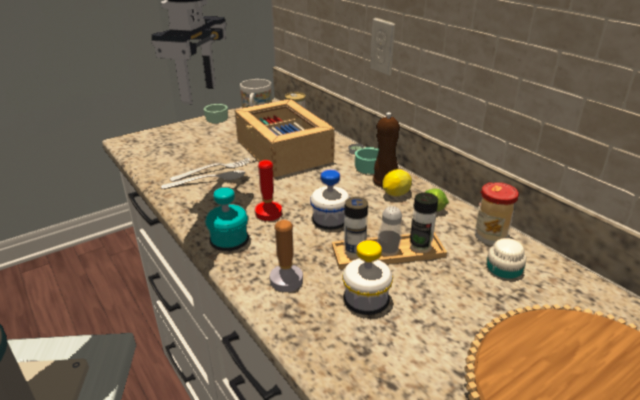

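View pics/top0.png

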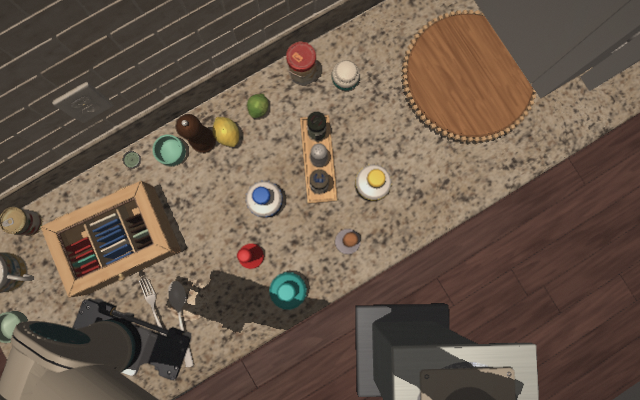

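View pics/wrist0.png

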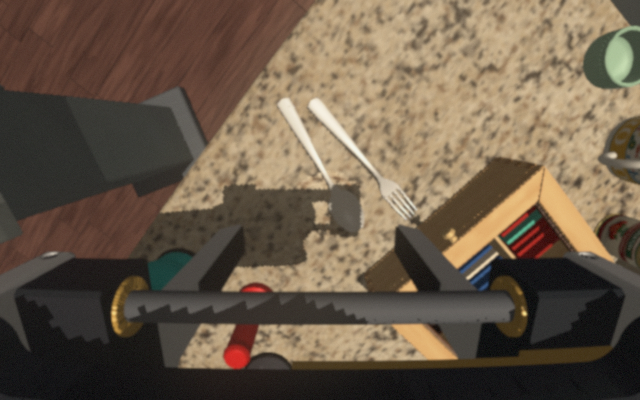

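The side view shows the wooden-handled pounder at (286,255), the yellow chopper at (368,275), the blue one at (330,200), and the tray with its jars at (390,240). The top view shows the pounder at (349,240), yellow at (375,180), blue at (263,197), and the tray jars at (317,124), (319,154) and (319,181). The look-alikes are the red pounder at top (250,256) and the turquoise chopper at top (287,291). The wooden handle on a steel head fits the pounder description, and the yellow knob fits the target.

```bash
cat > m.py <<'E'
from h import *
t=load('top0'); s=load('side0')
def mask(im,lo,hi,box,name):
    h=cv2.cvtColor(im,cv2.COLOR_BGR2HSV); m=cv2.inRange(h,lo,hi)
    z=np.zeros_like(m); x0,y0,x1,y1=box; z[y0:y1,x0:x1]=m[y0:y1,x0:x1]
    n,l,st,c=cv2.connectedComponentsWithStats(z); i=1+np.argmax(st[1:,4]); 
    (cx,cy),r=cv2.minEnclosingCircle(cv2.findContours((l==i).astype('uint8'),0,1)[0][0])
    print(name,'cent',c[i].round(1),'circ',round(cx,1),round(cy,1),round(r,1),'area',st[i,4],'bbox',st[i,:4]); return (l==i),c[i],(cx,cy),r
print('cam top',(-t['R'].T@t['t']).round(3),'side',(-s['R'].T@s['t']).round(3))
for nm,lo,hi,box,z in [('yel',(20,120,120),(35,255,255),(355,160,395,205),.105),('blue',(105,120,60),(130,255,255),(245,180,285,215),.105)]:
    m,c,ci,r=mask(t['pixels'],lo,hi,box,nm)
    print(' plane',onz(t,*ci,z).round(4),'depthpt',dep(t,*ci).round(4), 'rad m',np.linalg.norm(onz(t,ci[0]+r,ci[1],z)-onz(t,*ci,z)).round(4))
    # top surface by depth
    P=np.array([dep(t,u,v) for v,u in zip(*np.nonzero(m))]); k=P[P[:,2]>.095]; print(' depth-top',len(k),k.mean(0).round(4),k.min(0).round(3),k.max(0).round(3))
# all points in a region by depth
def reg(box,zlo,zhi,nm):
    x0,y0,x1,y1=box
    P=np.array([dep(t,u,v) for v in range(y0,y1) for u in range(x0,x1)]); k=P[(P[:,2]>zlo)&(P[:,2]<zhi)]
    print(nm,len(k),'mid',((k.min(0)+k.max(0))/2).round(4),'ext',(np.ptp(k,axis=0)).round(3),'mean',k.mean(0).round(4))
reg((330,225,365,258),.108,.13,'pounder top'); reg((330,225,365,258),.012,.05,'pounder head')
reg((300,165,335,198),.095,.13,'jar near');reg((300,105,335,140),.095,.13,'jar far');reg((305,140,335,168),.08,.13,'salt')
reg((355,160,395,205),.095,.13,'yel'); reg((245,180,285,220),.095,.13,'blue');reg((355,160,395,205),.05,.08,'yel lid'); reg((245,180,285,220),.05,.08,'blue lid')
for z,c in [('y',None)]: pass
a=t['pixels'][150:310,230:400]; b=s['pixels'][150:320,200:460]
cv2.imwrite('pics/crop0.png',cv2.resize(a,None,fx=3.5,fy=3.5)); cv2.imwrite('pics/crop1.png',cv2.resize(b,None,fx=3,fy=3))
E
python3 m.py
```

```text
cam top [0.339 0.318 1.128] side [ 0.383 -0.403  0.554]
yel cent [375.9 177.8] circ 375.9 177.7 8.9 area 248 bbox [367 169  18  18]
 plane [0.5082 0.1972 0.105 ] depthpt [0.5086 0.1969 0.1027] rad m 0.0183
 depth-top 247 [0.5066 0.1981 0.1131] [0.339 0.18  0.099] [0.527 0.318 1.128]
blue cent [261.  195.2] circ 260.9 195.3 8.7 area 235 bbox [253 187  17  17]
 plane [0.4757 0.4321 0.105 ] depthpt [0.475  0.4316 0.1096] rad m 0.0177
 depth-top 233 [0.4758 0.432  0.105 ] [0.46  0.416 0.099] [0.493 0.449 0.112]
pounder top 172 mid [0.3837 0.2536 0.1162] ext [0.028 0.028 0.015] mean [0.3828 0.2543 0.1161]
pounder head 308 mid [0.3827 0.254  0.0193] ext [0.055 0.053 0.014] mean [0.38   0.2572 0.0171]
jar near 325 mid [0.5068 0.3148 0.1062] ext [0.041 0.039 0.021] mean [0.5057 0.3147 0.1105]
jar far 327 mid [0.6278 0.3189 0.1055] ext [0.04  0.039 0.021] mean [0.6262 0.3185 0.1103]
salt 210 mid [0.5691 0.3146 0.09  ] ext [0.033 0.034 0.02 ] mean [0.568  0.3143 0.091 ]
yel 265 mid [0.5081 0.1977 0.103 ] ext [0.037 0.035 0.015] mean [0.5075 0.198  0.1045]
blue 273 mid [0.4752 0.4344 0.1043] ext [0.037 0.038 0.015] mean [0.4751 0.4336 0.1046]
yel lid 703 mid [0.5079 0.1983 0.0579] ext [0.078 0.076 0.016] mean [0.5041 0.2005 0.0582]
blue lid 717 mid [0.4759 0.4327 0.0582] ext [0.075 0.075 0.016] mean [0.4722 0.4314 0.0579]
```

View crop.

View pics/crop0.png

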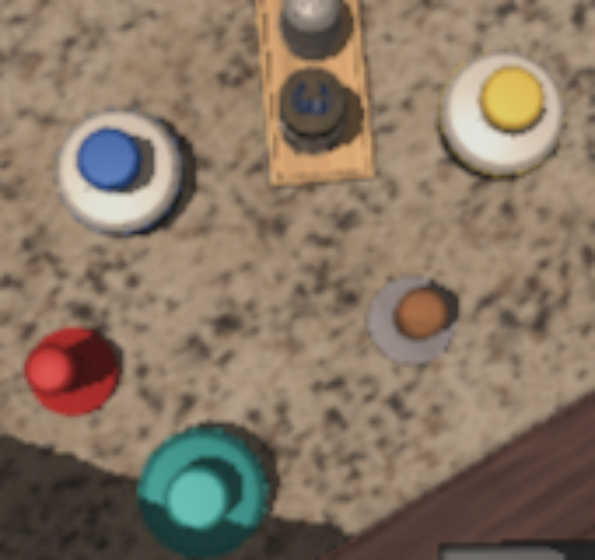

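View pics/crop1.png

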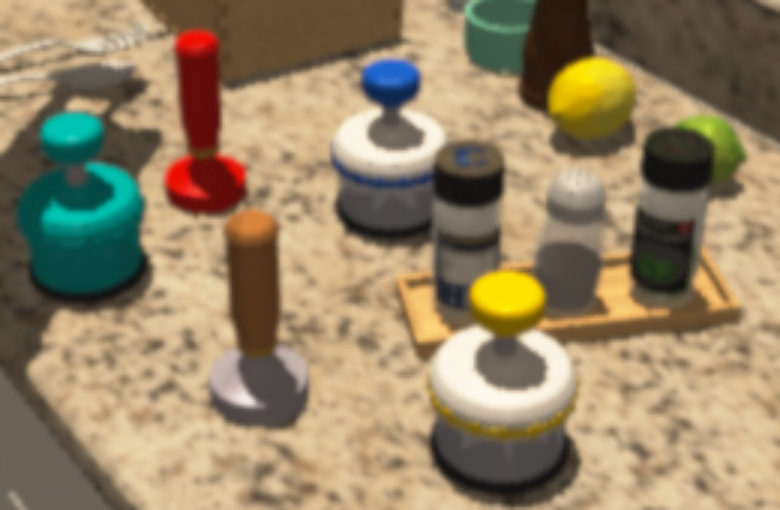

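The crops confirm it: the wooden handle sits on a grey steel head, and the red and turquoise look-alikes are separate. The measured heights and sizes match the given ones, so I'll work out the first move.

```bash
cat > go.py <<'E'
import sys
from h import *
st=robot.state(); R=Rq(st['eef_rot']); p=np.array(st['ee_pos'])
d=np.array([float(a) for a in sys.argv[1:4]])-p
print('t',round(st['time_s'],2),'pos',p.round(4),'zax',R[:,2].round(4),'tool delta mm',(R.T@d*1000).round(1),'F',np.round(st['ft_force'],1),'open',round(st['opening'],4),'qd',np.abs(st['qd']).max().round(3),'q',np.round(st['qpos'],2))
E
python3 go.py .3833 .254 .179
```

```text
t 0.15 pos [0.2256 0.609  0.1789] zax [-5.0e-04 -1.3e-03 -1.0e+00] tool delta mm [-271.2 -278.1    0.3] F [ 0.6 -0.5  0.3] open 0.094 qd 0.003 q [-1.28  0.63  0.04  1.52 -0.03  1.   -0.02]
```

servo_tool([
  {"x": -22.6,"y": -23.2,"gripper": 1},
  {"x": -22.6,"y": -23.2,"gripper": 1},
  {"x": -22.6,"y": -23.2,"gripper": 1},
  {"x": -22.6,"y": -23.2,"gripper": 1},
  {"x": -22.6,"y": -23.2,"gripper": 1},
  {"x": -22.6,"y": -23.2,"gripper": 1},
  {"x": -22.6,"y": -23.2,"gripper": 1},
  {"x": -22.6,"y": -23.2,"gripper": 1},
])

```text
$.deltas[0]: bad value
```

servo_tool([
  {"x": -22.6,"y": -23.2,"gripper": 1},
  {"x": -22.6,"y": -23.2,"gripper": 1},
  {"x": -22.6,"y": -23.2,"gripper": 1},
  {"x": -22.6,"y": -23.2,"gripper": 1},
  {"x": 0,"gripper": 1},
  {"x": 0,"gripper": 1},
  {"x": 0,"gripper": 1},
  {"x": 0,"gripper": 1},
])

```text
$.deltas[0]: bad value
```

```bash
python3 go.py .3833 .254 .074; python3 -c "
from h import *
snap('wrist','wrist1')"
```

```text
t 0.15 pos [0.2256 0.609  0.1789] zax [-5.0e-04 -1.3e-03 -1.0e+00] tool delta mm [-271.2 -278.   105.3] F [ 0.6 -0.5  0.3] open 0.094 qd 0.003 q [-1.28  0.63  0.04  1.52 -0.03  1.   -0.02]
```

View pics/wrist1.png

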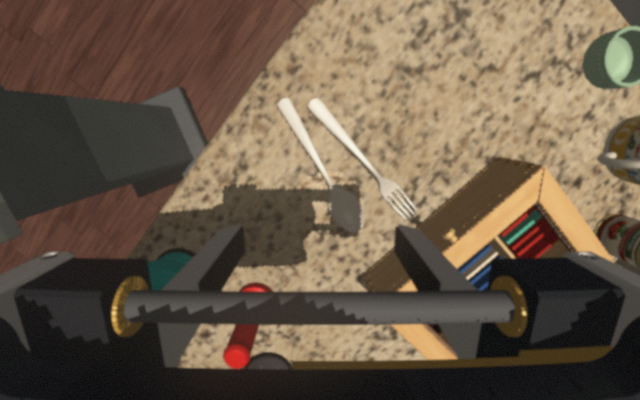

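All keys are needed in each row, so both calls were refused and nothing moved.

servo_tool([
  {"x": -22.6,"y": -23.2,"z": 0,"turn": 0,"gripper": 1},
  {"x": -22.6,"y": -23.2,"z": 0,"turn": 0,"gripper": 1},
  {"x": -22.6,"y": -23.2,"z": 0,"turn": 0,"gripper": 1},
  {"x": -22.6,"y": -23.2,"z": 0,"turn": 0,"gripper": 1},
  {"x": -22.6,"y": -23.2,"z": 0,"turn": 0,"gripper": 1},
  {"x": -22.6,"y": -23.2,"z": 0,"turn": 0,"gripper": 1},
  {"x": -22.6,"y": -23.2,"z": 0,"turn": 0,"gripper": 1},
  {"x": -22.6,"y": -23.2,"z": 0,"turn": 0,"gripper": 1},
])

```text
time_s: 0.87
ee_pos: [0.3312, 0.3712, 0.1796]
eef_rot: [0.0, 0.176, 0.984, 0.0]
ft_force: [0.4, -0.1, 0.1]
opening: 0.094
```

servo_tool([
  {"x": -22.6,"y": -23.2,"z": 0,"turn": 0,"gripper": 1},
  {"x": -22.6,"y": -23.2,"z": 0,"turn": 0,"gripper": 1},
  {"x": -22.6,"y": -23.2,"z": 0,"turn": 0,"gripper": 1},
  {"x": -22.6,"y": -23.2,"z": 0,"turn": 0,"gripper": 1},
  {"x": 0,"y": 0,"z": 0,"turn": 0,"gripper": 1},
  {"x": 0,"y": 0,"z": 0,"turn": 0,"gripper": 1},
  {"x": 0,"y": 0,"z": 0,"turn": 0,"gripper": 1},
  {"x": 0,"y": 0,"z": 0,"turn": 0,"gripper": 1},
])

```text
time_s: 1.53
ee_pos: [0.3828, 0.2557, 0.1796]
eef_rot: [-0.0, 0.175, 0.984, 0.0]
ft_force: [0.9, 0.1, -0.1]
opening: 0.0942
```

```bash
python3 go.py .3833 .254 .074; python3 -c "
from h import *
snap('wrist','wrist2')"
```

```text
t 1.53 pos [0.3828 0.2557 0.1796] zax [-2.e-04  7.e-04 -1.e+00] tool delta mm [ -1.1  -1.5 105.6] F [ 0.9  0.1 -0.1] open 0.0942 qd 0.01 q [-0.69  0.36  0.06  2.03 -0.03  0.75  0.6 ]
```

View pics/wrist2.png

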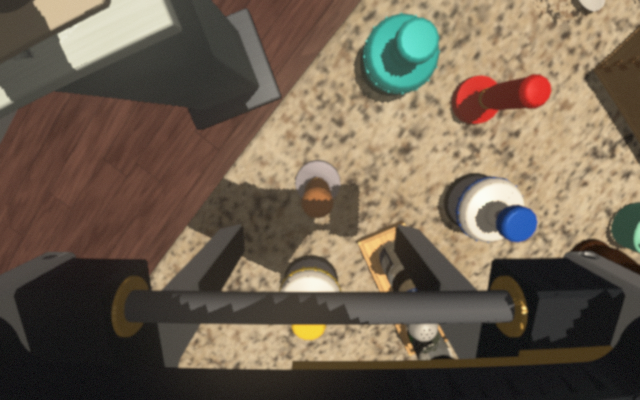

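```bash
python3 -c "
from h import *
s=load('wrist2')
h=cv2.cvtColor(s['pixels'],cv2.COLOR_BGR2HSV); m=cv2.inRange(h,(3,90,40),(16,255,255)); z=m*0; z[165:225,290:345]=m[165:225,290:345]
P=np.array([dep(s,u,v) for v,u in zip(*np.nonzero(z))]); k=P[(P[:,2]>.105)&(P[:,2]<.13)]
print(len(k),((k.min(0)+k.max(0))/2).round(4),k.mean(0).round(4),np.ptp(k,axis=0))
print(onz(s,317,200,.118))
"
```

```text
785 [0.3832 0.2532 0.114 ] [0.3823 0.2536 0.1159] [0.02886248 0.0292749  0.01034549]
[0.38022705 0.25486195 0.118     ]
```

Both views agree on about (0.383, 0.2538). The wrist view shows the wooden top at (317,198), centred between the fingers. Next I descend 105 mm and close.

servo_tool([
  {"x": -0.7,"y": -1.6,"z": 18,"turn": 0,"gripper": 1},
  {"x": 0,"y": 0,"z": 18,"turn": 0,"gripper": 1},
  {"x": 0,"y": 0,"z": 18,"turn": 0,"gripper": 1},
  {"x": 0,"y": 0,"z": 18,"turn": 0,"gripper": 1},
  {"x": 0,"y": 0,"z": 18,"turn": 0,"gripper": 1},
  {"x": 0,"y": 0,"z": 15,"turn": 0,"gripper": 1},
  {"x": 0,"y": 0,"z": 0,"turn": 0,"gripper": 1},
  {"x": 0,"y": 0,"z": 0,"turn": 0,"gripper": 1},
])

```text
time_s: 2.25
ee_pos: [0.3826, 0.2532, 0.0741]
eef_rot: [-0.001, 0.176, 0.984, -0.001]
ft_force: [0.1, 0.5, -0.5]
opening: 0.0939
```

servo_tool([
  {"x": 0,"y": 0,"z": 0,"turn": 0,"gripper": 0},
  {"x": 0,"y": 0,"z": 0,"turn": 0,"gripper": -0.3},
  {"x": 0,"y": 0,"z": 0,"turn": 0,"gripper": -0.6},
  {"x": 0,"y": 0,"z": 0,"turn": 0,"gripper": -1},
  {"x": 0,"y": 0,"z": 0,"turn": 0,"gripper": -1},
  {"x": 0,"y": 0,"z": 0,"turn": 0,"gripper": -1},
  {"x": 0,"y": 0,"z": 0,"turn": 0,"gripper": -1},
  {"x": 0,"y": 0,"z": 0,"turn": 0,"gripper": -1},
], squeeze=45)

```text
time_s: 2.92
ee_pos: [0.3835, 0.2525, 0.0747]
eef_rot: [0.0, 0.177, 0.984, 0.0]
ft_force: [-0.7, 0.3, 0.1]
opening: 0.044
```

```bash
python3 go.py .3833 .254 .074
```

```text
t 2.92 pos [0.3835 0.2525 0.0747] zax [ 1.e-04  1.e-04 -1.e+00] tool delta mm [0.7 1.3 0.7] F [-0.7  0.3  0.1] open 0.044 qd 0.003 q [-0.67  0.54  0.04  2.14 -0.05  0.47  0.62]
```

servo_tool([
  {"x": 0,"y": 0,"z": 0,"turn": 0,"gripper": -1},
  {"x": 0,"y": 0,"z": 0,"turn": 0,"gripper": -1},
  {"x": 0,"y": 0,"z": 0,"turn": 0,"gripper": -1},
  {"x": 0,"y": 0,"z": 0,"turn": 0,"gripper": -1},
  {"x": 0,"y": 0,"z": 0,"turn": 0,"gripper": -1},
  {"x": 0,"y": 0,"z": 0,"turn": 0,"gripper": -1},
  {"x": 0,"y": 0,"z": 0,"turn": 0,"gripper": -1},
  {"x": 0,"y": 0,"z": 0,"turn": 0,"gripper": -1},
], squeeze=45)

```text
time_s: 3.58
ee_pos: [0.3836, 0.2527, 0.0746]
eef_rot: [0.0, 0.176, 0.984, 0.0]
ft_force: [0.9, 1.8, -0.6]
opening: 0.0288
```

servo_tool([
  {"x": 0,"y": 0,"z": -10,"turn": 0,"gripper": -1},
  {"x": 0,"y": 0,"z": -18,"turn": 0,"gripper": -1},
  {"x": 0,"y": 0,"z": -22,"turn": 0,"gripper": -1},
  {"x": 0,"y": 0,"z": -22,"turn": 0,"gripper": -1},
  {"x": 0,"y": 0,"z": -22,"turn": 0,"gripper": -1},
  {"x": 0,"y": 0,"z": -22,"turn": 0,"gripper": -1},
  {"x": 0,"y": 0,"z": -18,"turn": 0,"gripper": -1},
  {"x": 0,"y": 0,"z": -6,"turn": 0,"gripper": -1},
])

```text
time_s: 4.25
ee_pos: [0.384, 0.2527, 0.2164]
eef_rot: [0.001, 0.177, 0.984, 0.001]
ft_force: [0.0, 0.2, -4.5]
opening: 0.0289
```

```bash
python3 go.py .508 .1975 .219; python3 -c "
from h import *
snap('side','side3');snap('top','top3')"
```

```text
t 4.25 pos [0.384  0.2527 0.2164] zax [ 0.002   0.0014 -1.    ] tool delta mm [-135.5   -8.6   -2.5] F [ 0.   0.2 -4.5] open 0.0289 qd 0.144 q [-0.69  0.31  0.07  1.98 -0.03  0.85  0.6 ]
```

View pics/side3.png

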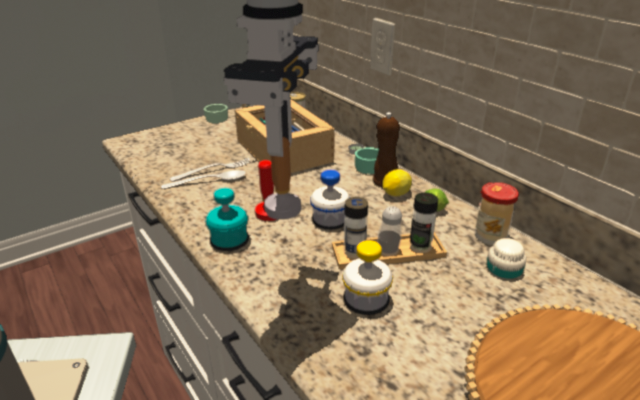

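View pics/top3.png

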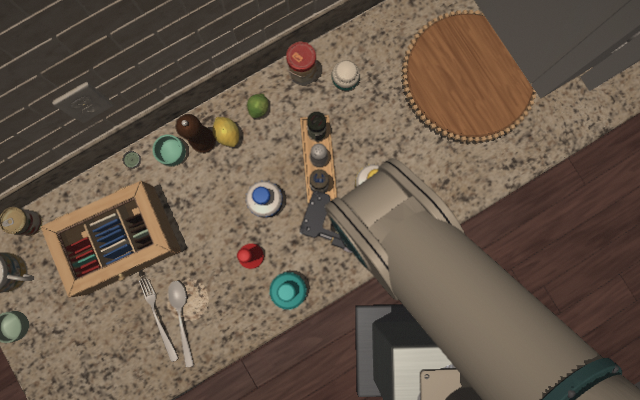

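The side view shows the pounder held upright, with its head at (283,205), and the wrist carries its weight. Next is the move over the yellow knob.

servo_tool([
  {"x": -12,"y": -1.1,"z": 0,"turn": 0,"gripper": -1},
  {"x": -22,"y": -1.5,"z": 0,"turn": 0,"gripper": -1},
  {"x": -27,"y": -1.5,"z": 0,"turn": 0,"gripper": -1},
  {"x": -27,"y": -1.5,"z": 0,"turn": 0,"gripper": -1},
  {"x": -25,"y": -1.5,"z": 0,"turn": 0,"gripper": -1},
  {"x": -16,"y": -1,"z": 0,"turn": 0,"gripper": -1},
  {"x": -6.5,"y": -0.5,"z": 0,"turn": 0,"gripper": -1},
  {"x": 0,"y": 0,"z": 0,"turn": 0,"gripper": -1},
])

```text
time_s: 5.02
ee_pos: [0.5076, 0.1957, 0.2126]
eef_rot: [-0.001, 0.178, 0.984, -0.001]
ft_force: [-0.9, -0.0, -4.3]
opening: 0.0288
```

```bash
python3 go.py .508 .1975 .1796; python3 -c "
from h import *
snap('side','side4');snap('wrist','wrist4')"
```

```text
t 5.02 pos [0.5076 0.1957 0.2126] zax [-0.0026 -0.0019 -1.    ] tool delta mm [ 0.2  1.9 33. ] F [-0.9 -0.  -4.3] open 0.0288 qd 0.034 q [-0.49  0.44  0.09  1.77 -0.05  0.93  0.84]
```

View pics/side4.png

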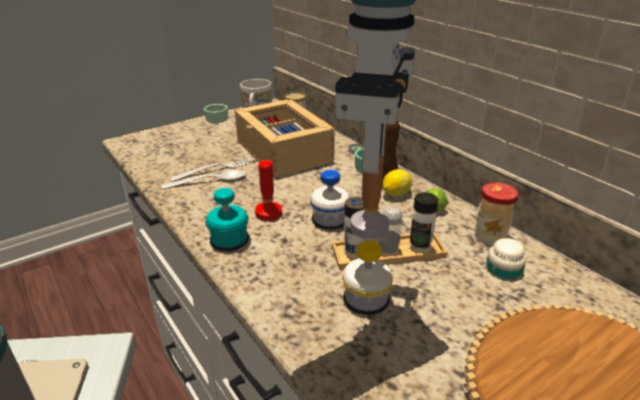

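View pics/wrist4.png

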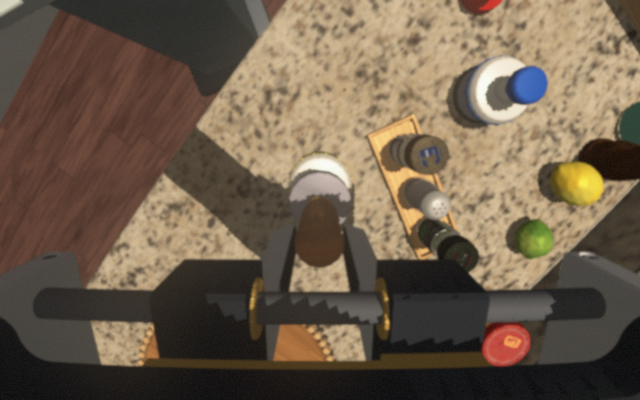

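The side view shows the head at (373,230) above the yellow knob at (369,251). The wrist view shows the pounder hanging straight, with the chopper lid just beyond it. Next I lower it to contact and then push.

servo_tool([
  {"x": 0,"y": 1.7,"z": 4,"turn": 0,"gripper": -1},
  {"x": 0,"y": 0,"z": 8,"turn": 0,"gripper": -1},
  {"x": 0,"y": 0,"z": 10,"turn": 0,"gripper": -1},
  {"x": 0,"y": 0,"z": 10,"turn": 0,"gripper": -1},
  {"x": 0,"y": 0,"z": 8,"turn": 0,"gripper": -1},
  {"x": 0,"y": 0,"z": 6,"turn": 0,"gripper": -1},
  {"x": 0,"y": 0,"z": 4,"turn": 0,"gripper": -1},
  {"x": 0,"y": 0,"z": 0,"turn": 0,"gripper": -1},
], squeeze=55)

```text
time_s: 5.78
ee_pos: [0.5081, 0.1992, 0.1644]
eef_rot: [-0.0, 0.176, 0.984, 0.0]
ft_force: [-1.4, -0.5, 5.5]
opening: 0.0289
```

```bash
python3 go.py .508 .1975 .1616
```

```text
t 5.78 pos [0.5081 0.1992 0.1644] zax [-2.e-04  2.e-04 -1.e+00] tool delta mm [-0.5 -1.6  2.8] F [-1.4 -0.5  5.5] open 0.0289 qd 0.017 q [-0.48  0.5   0.09  1.83 -0.06  0.82  0.85]
```

servo_tool([
  {"x": 0,"y": -1,"z": 3,"turn": 0,"gripper": -1},
  {"x": 0,"y": 0,"z": 2,"turn": 0,"gripper": -1},
  {"x": 0,"y": 0,"z": 1,"turn": 0,"gripper": -1},
  {"x": 0,"y": 0,"z": 0,"turn": 0,"gripper": -1},
  {"x": 0,"y": 0,"z": 0,"turn": 0,"gripper": -1},
  {"x": 0,"y": 0,"z": 0,"turn": 0,"gripper": -1},
  {"x": 0,"y": 0,"z": 0,"turn": 0,"gripper": -1},
  {"x": 0,"y": 0,"z": 0,"turn": 0,"gripper": -1},
])

```text
time_s: 6.45
ee_pos: [0.5094, 0.1989, 0.1614]
eef_rot: [0.002, 0.177, 0.984, 0.001]
ft_force: [-3.3, -0.6, 17.2]
opening: 0.029
```

```bash
python3 go.py .508 .1975 .1616; python3 -c "
from h import *
s=snap('side','side5'); cv2.imwrite('pics/side5c.png',cv2.resize(s['pixels'][130:330,290:460],None,fx=3,fy=3))"
```

```text
t 6.45 pos [0.5094 0.1989 0.1614] zax [ 0.0041  0.0022 -1.    ] tool delta mm [ 0.9 -1.8 -0.2] F [-3.3 -0.6 17.2] open 0.029 qd 0.002 q [-0.48  0.5   0.09  1.83 -0.06  0.8   0.85]
```

View pics/side5c.png

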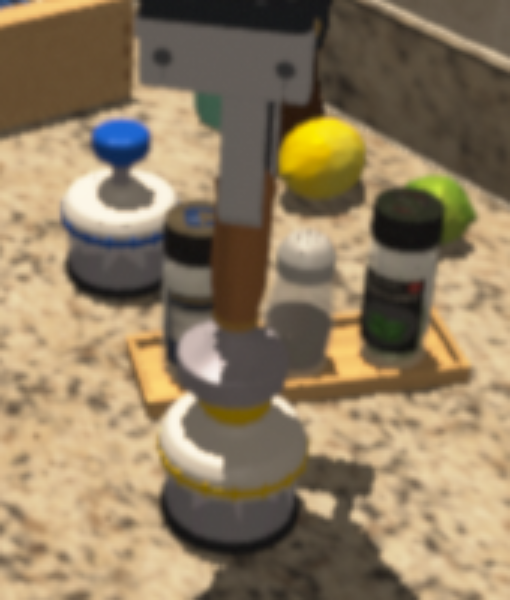

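The wrist force is 17.2 + 4.4 ≈ 21.6 N, well over the spring's 11.5 N maximum, and TCP z is at the computed stop height. In the crop the knob is sunk almost onto the lid, so the plunger is against its stop. Now I raise.

servo_tool([
  {"x": 0,"y": 0,"z": -5,"turn": 0,"gripper": -1},
  {"x": 0,"y": 0,"z": -8,"turn": 0,"gripper": -1},
  {"x": 0,"y": 0,"z": -10,"turn": 0,"gripper": -1},
  {"x": 0,"y": 0,"z": -14,"turn": 0,"gripper": -1},
  {"x": 0,"y": 0,"z": -16,"turn": 0,"gripper": -1},
  {"x": 0,"y": 0,"z": -14,"turn": 0,"gripper": -1},
  {"x": 0,"y": 0,"z": -8,"turn": 0,"gripper": -1},
  {"x": 0,"y": 0,"z": 0,"turn": 0,"gripper": -1},
])

```text
time_s: 7.17
ee_pos: [0.5087, 0.1981, 0.2349]
eef_rot: [0.001, 0.177, 0.984, 0.001]
ft_force: [0.5, 0.1, -4.1]
opening: 0.0288
```

```bash
python3 go.py .4755 .4328 .228; python3 -c "
from h import *
s=snap('side','side6'); cv2.imwrite('pics/side6c.png',cv2.resize(s['pixels'][130:330,290:460],None,fx=3,fy=3))"
```

```text
t 7.17 pos [0.5087 0.1981 0.2349] zax [ 2.5e-03  8.0e-04 -1.0e+00] tool delta mm [112.8 208.5   7. ] F [ 0.5  0.1 -4.1] open 0.0288 qd 0.035 q [-0.49  0.42  0.1   1.74 -0.05  0.98  0.84]
```

View pics/side6c.png

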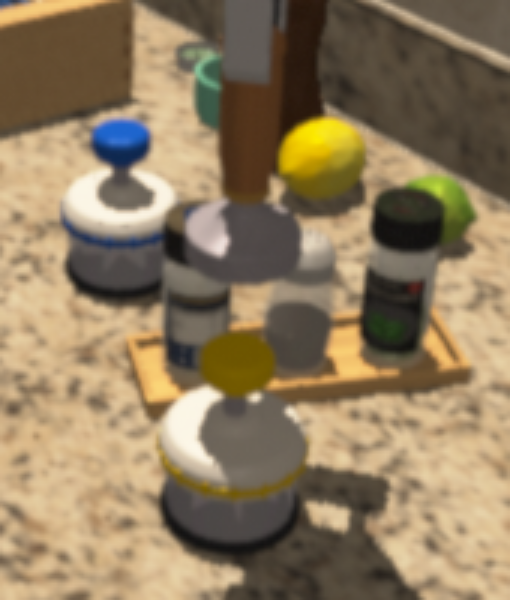

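The yellow knob is fully up again and the jars are unmoved. Before crossing I check the pepper mill's clearance.

```bash
python3 -c "
from h import *
t=load('top0')
P=np.array([dep(t,u,v) for v in range(105,160) for u in range(165,220)]);P=P[P[:,2]<.5]
k=P[P[:,2]>.12];print(k.min(0),k.max(0))
"; python3 go.py .528 .315 .235
```

```text
[0.5899149  0.5509965  0.12011465] [0.63848068 0.60182467 0.16750734]
t 7.22 pos [0.508  0.1979 0.2338] zax [ 8.e-04  1.e-04 -1.e+00] tool delta mm [ 22.  116.8  -1.2] F [-0.3 -0.2 -3.9] open 0.0285 qd 0.026 q [-0.49  0.42  0.1   1.74 -0.05  0.98  0.84]
```

servo_tool([
  {"x": 1,"y": 7,"z": 0,"turn": 0,"gripper": -1},
  {"x": 3,"y": 14,"z": 0,"turn": 0,"gripper": -1},
  {"x": 3,"y": 18,"z": 0,"turn": 0,"gripper": -1},
  {"x": 4,"y": 18,"z": 0,"turn": 0,"gripper": -1},
  {"x": 4,"y": 18,"z": 0,"turn": 0,"gripper": -1},
  {"x": 3,"y": 16,"z": 0,"turn": 0,"gripper": -1},
  {"x": 3,"y": 14,"z": 0,"turn": 0,"gripper": -1},
  {"x": 1,"y": 12,"z": 0,"turn": 0,"gripper": -1},
])

```text
time_s: 7.88
ee_pos: [0.5268, 0.3181, 0.2325]
eef_rot: [-0.001, 0.175, 0.984, -0.0]
ft_force: [0.4, -0.4, -3.9]
opening: 0.0288
```

servo_tool([
  {"x": 11,"y": 12,"z": 0,"turn": 0,"gripper": -1},
  {"x": 13,"y": 13,"z": 0,"turn": 0,"gripper": -1},
  {"x": 15,"y": 15,"z": 0,"turn": 0,"gripper": -1},
  {"x": 15,"y": 15,"z": 0,"turn": 0,"gripper": -1},
  {"x": 14,"y": 14,"z": 0,"turn": 0,"gripper": -1},
  {"x": 12,"y": 12,"z": 0,"turn": 0,"gripper": -1},
  {"x": 8,"y": 8,"z": 0,"turn": 0,"gripper": -1},
  {"x": 2.8,"y": 2.5,"z": 0,"turn": 0,"gripper": -1},
])

```text
time_s: 8.55
ee_pos: [0.4726, 0.4355, 0.2329]
eef_rot: [-0.001, 0.175, 0.985, 0.0]
ft_force: [-0.4, -0.3, -3.7]
opening: 0.0289
```

```bash
python3 go.py .4755 .4328 .195; python3 -c "
from h import *
snap('side','side7');snap('top','top7');snap('wrist','wrist7')"
```

```text
t 8.55 pos [0.4726 0.4355 0.2329] zax [-1.6e-03  9.0e-04 -1.0e+00] tool delta mm [-3.7 -1.6 37.9] F [-0.4 -0.3 -3.7] open 0.0289 qd 0.047 q [-0.83  0.57  0.07  1.47 -0.05  1.1   0.47]
```

View pics/side7.png

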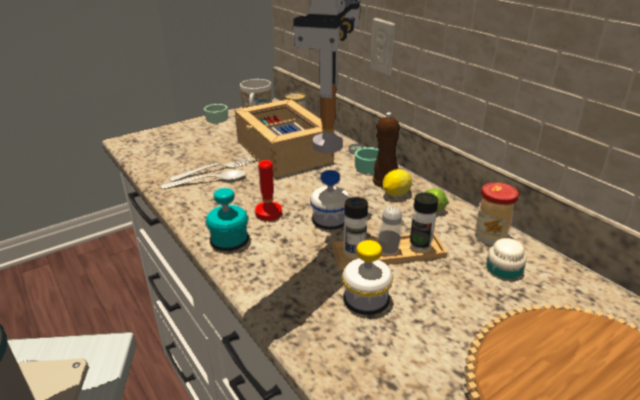

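View pics/wrist7.png

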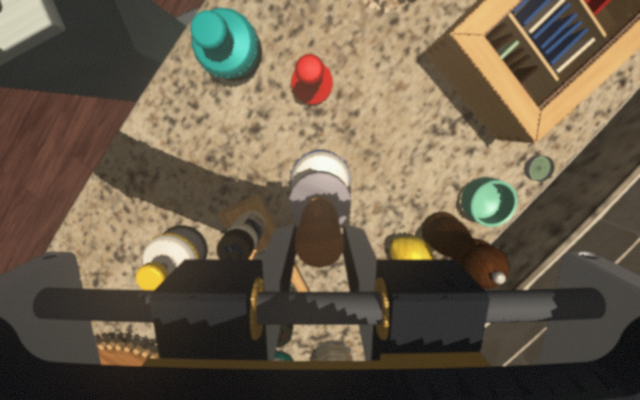

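The pounder is over blue, and the jars, shaker and both knobs look unmoved. I descend to the 15 mm gap with a small centring correction.

servo_tool([
  {"x": -1,"y": 0,"z": 4,"turn": 0,"gripper": -1},
  {"x": -1,"y": -0.5,"z": 7,"turn": 0,"gripper": -1},
  {"x": -1,"y": -0.5,"z": 8,"turn": 0,"gripper": -1},
  {"x": 0,"y": 0,"z": 7,"turn": 0,"gripper": -1},
  {"x": 0,"y": 0,"z": 5,"turn": 0,"gripper": -1},
  {"x": 0,"y": 0,"z": 4,"turn": 0,"gripper": -1},
  {"x": 0,"y": 0,"z": 2,"turn": 0,"gripper": -1},
  {"x": 0,"y": 0,"z": 0,"turn": 0,"gripper": -1},
])

```text
time_s: 9.37
ee_pos: [0.4766, 0.4306, 0.1959]
eef_rot: [-0.0, 0.176, 0.984, -0.0]
ft_force: [-0.4, 1.4, -4.0]
opening: 0.0289
```

servo_tool([
  {"x": 0,"y": 0,"z": 0,"turn": 0,"gripper": -1},
  {"x": 0,"y": 0,"z": 0,"turn": 0,"gripper": -1},
  {"x": 0,"y": 0,"z": 0,"turn": 0,"gripper": -1},
  {"x": 0,"y": 0,"z": 0,"turn": 0,"gripper": -1},
  {"x": 0,"y": 0,"z": 0,"turn": 0,"gripper": -1},
  {"x": 0,"y": 0,"z": 0,"turn": 0,"gripper": -1},
  {"x": 0,"y": 0,"z": 0,"turn": 0,"gripper": -1},
  {"x": 0,"y": 0,"z": 0,"turn": 0,"gripper": -1},
])

```text
time_s: 10.03
ee_pos: [0.4769, 0.4308, 0.1966]
eef_rot: [0.0, 0.176, 0.984, 0.0]
ft_force: [-0.5, 0.4, -3.9]
opening: 0.0288
```

```bash
python3 go.py .4755 .4328 .1945; python3 -c "
from h import *
s=snap('side','side8'); cv2.imwrite('pics/side8c.png',cv2.resize(s['pixels'][110:310,270:460],None,fx=3,fy=3))
snap('wrist','wrist8');snap('top','top8')
a=s['pixels'][110:240,290:370]; cv2.imwrite('pics/side8d.png',cv2.resize(a,None,fx=4,fy=4))"; python3 go.py .4755 .4328 .1945
```

```text
t 10.03 pos [0.4769 0.4308 0.1966] zax [ 0.  0. -1.] tool delta mm [2.  1.4 2.1] F [-0.5  0.4 -3.9] open 0.0288 qd 0.002 q [-0.82  0.6   0.07  1.52 -0.05  1.02  0.48]
t 10.18 pos [0.4769 0.4308 0.1966] zax [-1.e-04  0.e+00 -1.e+00] tool delta mm [2.  1.4 2.1] F [-0.2  0.  -4.1] open 0.0287 qd 0.001 q [-0.82  0.6   0.07  1.52 -0.05  1.02  0.48]
```

View pics/side8c.png

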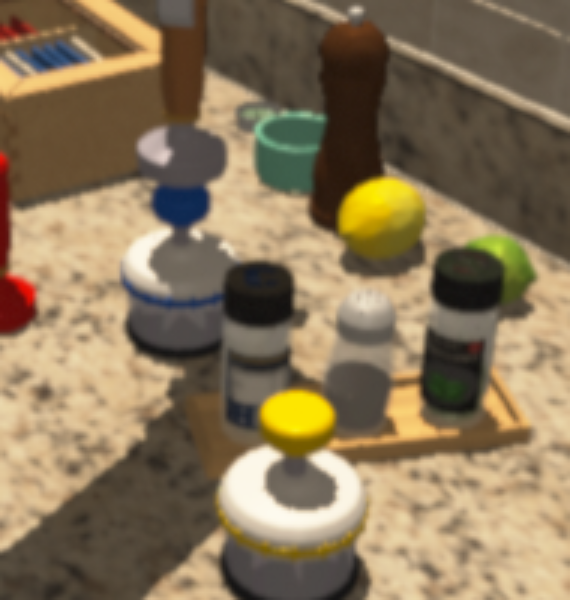

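View pics/wrist8.png

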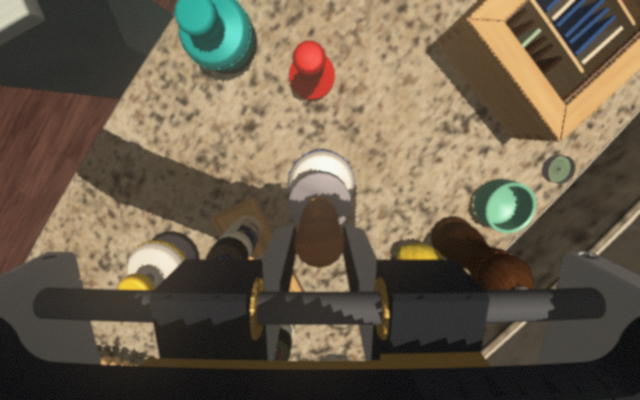

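View pics/top8.png

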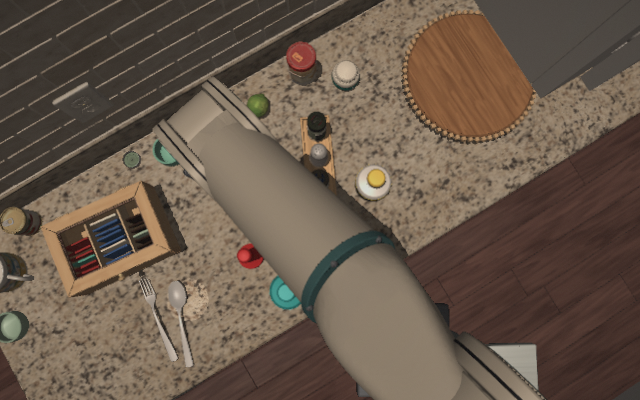

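Everything is steady. The estimated gap is 17 mm, so I make the small correction and check it again.

servo_tool([
  {"x": 1,"y": 0.7,"z": 1,"turn": 0,"gripper": -1},
  {"x": 1,"y": 0.7,"z": 1,"turn": 0,"gripper": -1},
  {"x": 0,"y": 0,"z": 0,"turn": 0,"gripper": -1},
  {"x": 0,"y": 0,"z": 0,"turn": 0,"gripper": -1},
  {"x": 0,"y": 0,"z": 0,"turn": 0,"gripper": -1},
  {"x": 0,"y": 0,"z": 0,"turn": 0,"gripper": -1},
  {"x": 0,"y": 0,"z": 0,"turn": 0,"gripper": -1},
  {"x": 0,"y": 0,"z": 0,"turn": 0,"gripper": -1},
])

```text
time_s: 10.85
ee_pos: [0.4756, 0.4327, 0.1946]
eef_rot: [0.0, 0.177, 0.984, 0.0]
ft_force: [-0.3, 0.5, -3.4]
opening: 0.0283
```

```bash
python3 go.py .4755 .4328 .1945; cat > c.py <<'E'
from h import *
s=snap('side','side9'); im=s['pixels']
cv2.imwrite('pics/side9c.png',cv2.resize(im[110:240,285:385],None,fx=4.5,fy=4.5,interpolation=cv2.INTER_NEAREST))
def proj(X):
    c=s['R']@X+s['t']; a=c[:2]/c[2]; a=a*(1+s['k1']*(a@a)); return (s['mtx']@np.r_[a,1])[:2].round(1)
B=np.array([.4755,.4328]); 
print('knob ctr',proj(np.r_[B,.105]),'under @.120',proj(np.r_[B,.120]))
o=-s['R'].T@s['t']; d=B-o[:2]; d/=np.linalg.norm(d); n=np.array([-d[1],d[0]])
for z,r in[(.12,.028),(.105,.019)]: print(z,'near rim',proj(np.r_[B-d*r,z]),'sides',proj(np.r_[B+n*r,z]),proj(np.r_[B-n*r,z]))
h=cv2.cvtColor(im,cv2.COLOR_BGR2HSV)
P=np.array([np.r_[dep(s,u,v),u,v] for v in range(135,190) for u in range(300,360)])
k=P[(np.hypot(P[:,0]-.4755,P[:,1]-.4328)<.034)&(P[:,2]>.1)]
b=cv2.inRange(h,(105,120,30),(130,255,255)); 
hd=np.array([p for p in k if not b[int(p[4]),int(p[3])] and p[2]>.110 and p[2]<.15])
print('head z',np.percentile(hd[:,2],[1,5,50]).round(4),'u',hd[:,3].min(),hd[:,3].max(),'v',hd[:,4].min(),hd[:,4].max())
ys,xs=np.nonzero(b[150:200,300:360]); print('blue u',xs.min()+300,xs.max()+300,'v',ys.min()+150,ys.max()+150)
# circle fit of head side wall (known r .028) to near-vertical points
w=hd[(hd[:,2]>.12)&(hd[:,2]<.133)]
from scipy.optimize import least_squares
f=least_squares(lambda c:np.hypot(w[:,0]-c[0],w[:,1]-c[1])-.028,[.4755,.4328],loss='soft_l1',f_scale=.002);print('head ctr fit',f.x.round(4),len(w),np.abs(f.fun).mean())
E
python3 c.py
```

```text
t 10.85 pos [0.4756 0.4327 0.1946] zax [ 0.  0. -1.] tool delta mm [0.1 0.1 0.1] F [-0.3  0.5 -3.4] open 0.0283 qd 0.002 q [-0.82  0.6   0.07  1.52 -0.05  1.02  0.48]
knob ctr [329.3 173.6] under @.120 [329.3 166.5]
0.12 near rim [329.3 173.6] sides [314.4 166.5] [344.4 166.6]
0.105 near rim [329.3 178.5] sides [319.2 173.6] [339.4 173.7]
head z [0.1209 0.1229 0.1363] u 315.0 344.0 v 153.0 172.0
blue u 322 338 v 173 184
head ctr fit [0.4757 0.4341] 169 0.0008853726536001234
```

View pics/side9c.png

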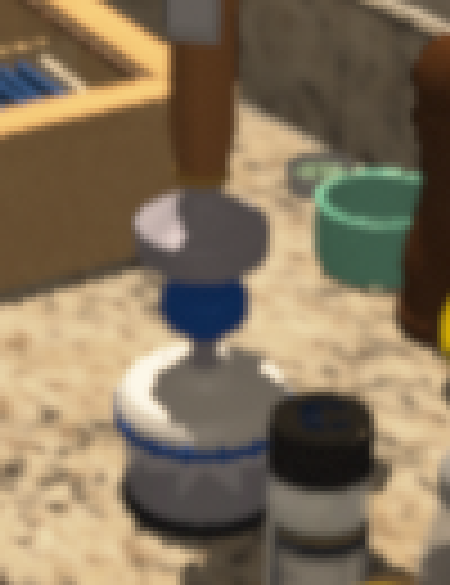

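The head edges at u 315–344 and its bottom at v ≈ 173 match the prediction for a 15 mm gap centred over blue (314–344, 173.6). The wrist carries only the pounder's weight. Handing in.

```bash
python3 -c "
from h import *
a,b=load('side0')['pixels'],load('side9')['pixels']
print('tray region diff',[np.abs(a[y:y+20,x:x+20].astype(int)-b[y:y+20,x:x+20]).mean().round(1) for x,y in [(346,200),(382,208),(415,195),(358,243)]])
s=robot.state();print(np.abs(s['qd']).max(),s['ee_pos'],s['ft_force'],s['opening'])
print(robot.sign_off())"
```

```text
tray region diff [np.float64(21.5), np.float64(2.9), np.float64(1.1), np.float64(1.5)]
0.0016077388999150503 [0.475579   0.43272124 0.19460312] [-0.06788958  0.08039954 -4.58891506] 0.028759341624756334
the job is handed in; nothing more can be done
None
```

The job is done and handed in at about 11 s. I gripped the pounder by its wooden handle and knocked the yellow plunger down. I let it spring back, carried the pounder over the tray, and am now holding it above the blue plunger.

**Yellow plunger:**
- The push read about 21.6 N, against the spring's 11.5 N maximum, and the height matched the stop to 0.2 mm.
- The next picture showed the knob fully up again.

**Over the tray:** The pounder's underside passed about 46 mm above the jars.

**Hold above blue:**
- The underside is about 15 mm above the knob by the arm's position; the side camera's depth reading gave 16–18 mm.
- It is centred to about 1–1.5 mm, with the tool axis vertical.
- The arm is still, and the wrist feels only the pounder's weight.

**Check that disagreed:** My before/after picture comparison was flat for the salt shaker, the far jar and the yellow knob. It showed a large change (21.5 grey levels) on the near jar. I put this down to the arm's shadow, because the jar stood in the same place in the last pictures I viewed, but I did not measure its position again.

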